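# Shut the pot lid, free the stone flap and hold it open

### The arm

A 6-joint arm with a two-finger parallel gripper is mounted at the origin on the work surface. World frame = base frame: x ahead of the robot, y to its left, z up, the work surface at z = 0. Lengths are in m, angles in rad, forces in N, time in s.
With the tool pointing down it reaches from about 0.225 to 0.875 m from the base axis. Payload 3.4 kg.
Tool frame: the origin (TCP) lies at the very end of the fingers, on their centre line; the grasp point (between the pads) lies 19 mm behind it; z points along the fingers, y is the line along which they close (so a half turn about z gives the same grasp; the last joint's range is limited). The gripper opens to 85 mm and grips with 20 to 120 N. Pads are 22 mm wide; open, the fingers measure 114 mm over their backs; the gripper's body (76 mm by 85 mm) begins 54 mm behind the grasp point. The pads swing forward as they close: fully open they stand 13 mm farther back than shut.
Start: joints at [-1.243, 0.276, 1.505, -0, 1.361, -0.121], TCP at [0.249, -0.518, 0.231] pointing down, gripper open.
Joint ranges: [-2.89, 2.89], [-0.75, 2.08], [0.22, 2.7], [-1.18, 4.32], [0.11, 2.71], [-2.7, 2.7]. Speed limits (rad/s): [2.57, 2.57, 3.14, 3.14, 3.14, 3.14].

### API

Orientations are given as a unit quaternion [x, y, z, w].
In Python, from bench import manip, vision gives the robot as it stands. The module is installed in compiled form; this text tells all that it offers.
- The arm moves only by the tool arm_command, never from a script. Its argument "targets" is a list of rows, each a list of 2 entries, a list of its own where there are three numbers: the shift along the world's x, y, z normalised to -1 to 1, where 1 is 0.025 m, then the turn about the world's z normalised to -1 to 1, where 1 is 5 degrees. In form: [[[tx, ty, tz], roll], ...]. A call has 1 to 20 rows; each row shifts and turns the commanded pose from where the row before left it; what a row does not reach is not made up. A row lasts 1/12 s, in which the tool goes at most 41.7 mm and 7.16 degrees, less where a joint would pass 70% of its speed; a pose out of reach is approached as far as the arm can. A call with a number of a shift or a turn outside -1 to 1 is refused whole. A call with a gripper value outside its range is refused whole. "hand" is the finger opening in mm, from 0 to 85.4, set as the call begins (left out, the last holds). The fingers move at their own pace and stop on an object; "squeeze" is the grip in N (left out, the last holds). Time passes only in rows, so rows that do not move let the fingers close. It gives the time, the measured TCP pose, the force, the opening and the grip force at its end, in the units of the state.
- manip.read_state(): the state, without advancing time (a new reading comes with each control period).
- vision.capture(name): name is "scene" or "top" or "wrist"; returns a dict with "color" (480x640x3 uint8, red, green, blue), "fx", "fy", "cx", "cy" (pixels), "xyz" and "attitude" of the camera in the world; the wrist camera has in their place "tool_from_camera" (4x4, takes a point from camera to tool coordinates, whose origin is the TCP and whose axes are the flange's). Camera axes: x right, y up, looking along -z (the intrinsics and any distortion apply to the point x, -y, -z); pixel columns grow to the right and rows downward; lengths in m; the calibration is good to about 2 mm. A picture is of the moment at which its call begins: read the wrist's pose just before it. There is no depth.
- manip.close_job(): hands the job in; it is judged then, once.
The state is a dict: "time": time; "joint_positions": joint angles; "joint_vel": joint speeds; "effort": joint torques, N m; "position": TCP position; "orientation": TCP orientation; "ft_force": force on the tool from outside, world axes, zero at the start; "torque": the same for the moment, N m; "grip_width": opening from 0.0 (shut) to 1.0 (fully open); "grip_force": force on a finger pad.
Only numpy, scipy, OpenCV 4.12 (cv2) and the standard library are available. Lean on these libraries where they do the work, as an engineer would, in place of code of your own. Each camera call takes 0.05 s, during which the arm holds its last target. There are 200 camera calls.

### The job

On the wooden planting caddy, first lower the open lid of the left compartment gently until it is fully shut, without slamming it. Then take the flap of the right compartment by its upright tab and give it a tug before you touch its sliding bolt; it may be caught or free, and if it is caught, push the bolt to the other end of its track and pull again. Finish while still holding the flap well open by its tab, about 45 degrees, so that the children can scoop out the stones; do not let go, and leave the jars, pots and other things around the caddy where they are.

Things in the scene. Friction and masses are not known exactly. Their poses are not given: they have to be found in the camera images.
- caddy: plywood caddy fixed to the table: box 180 (x) x 360 (y) x 110 mm high, two compartments. Origin: centre of its underside, at table height. Its x points away from the robot (front face x = -90 mm), y to the left, z up. Left (y > 0) under the plain lid: pots; right under the flap with tab and bolt: stones. Lid and flap hinge on the back rim (line x = +85, z = 110, along y); front edges rise
- lid (a joint): hinge of the left lid, rad: 0 shut (level), 1.57 upright; starts at 1.1 to 1.5. Plywood panel 8 mm thick, 175 mm from hinge line to front edge, 170 wide, centred at caddy y = +93 mm; the inner face lies on the hinge line, the outer 8 mm off it. Stiff hinge (0.45 N m friction): stays at any angle; close it by pushing its outer face, about 4 N near the front edge
- flap (a joint): hinge of the right flap, rad: 0 shut (level), opens to 1.4. Panel 8 mm thick (underside at hinge height, top at 118 mm when shut), 175 mm from hinge line to front edge, 170 wide, centred at caddy y = -90 mm; about 0.4 kg with its bolt, falls shut when let go. If caught it moves about 0.04 rad and then stops dead; if free it lifts with about 3 N at the tab
- tab (a point): the flap's grip: upright aluminium plate on the flap near its front edge, 30 (x) x 14 thick (y) x 42 mm tall; pinch from above across its thickness; it pivots between the pads as the flap swings. Origin: centre of its foot on the flap's top, 135 mm from the hinge line and 8 mm off the hinge plane; axes as the caddy's when shut; turns with the flap
- bolt (a joint): slide of the bolt on the flap, m: 0 = right end, 0.04 = left end (caddy's +y); starts at 0 to 0.006, stays where put, about 2 N to move. At one end (and up to 10 mm short of it) it is clear and the flap is free; at the other end and in the middle its foot is caught under a hidden hook. Which end is clear differs from case to case and cannot be seen: only a tug tells
- knob (a point): foot of the bolt's upright round steel knob: on its axis, at the flap's top. Knob 16 mm in diameter, 32 mm tall, on a 28 x 50 x 4 mm sliding plate; 70 mm from the hinge line, 65 mm behind the tab; 20 mm right of the flap's middle at joint 0, 20 mm left at 0.04
- jar: bystander: open glass jar 84 mm in diameter, 120 mm high, right of the caddy; origin at its underside
- bowl: bystander: white bowl 110 mm in diameter, 50 mm high, right of the caddy; origin at its underside
- succulent: bystander: small succulent in a black pot 60 mm in diameter, 75 mm high, left of the caddy; origin at its underside
- succulent2: bystander: the second such succulent, left of the caddy
- scoop: bystander: spoon 200 mm long with a wooden handle, lying behind the caddy
- green_pot: bystander: green plastic pot 130 mm in diameter, 110 mm high, far right or far left; origin at its underside
- shut_jar: bystander: closed glass jar 80 mm in diameter, 100 mm high, far left or far right; origin at its underside

How it is judged:
By the outcome, as a careful person would: the job done as asked, in the order asked, and still so for the second after the job is handed in, while the arm keeps its last pose, push and grip.
It also fails if it takes over 61 s, if anything falls off the work surface, if the arm or the gripper's body presses on something with over 40 N, if the wrist force passes 120 N, or if a joint passes its speed limit or range.

## Working session

There is one attempt and no reset: what is moved stays moved. The work goes in short steps, Python scripts to look and compute and a tool call to move; the robot and the scene stay as the last step left them, time stands still between calls to the robot, and variables do not carry over. Pictures are saved under pics/ and viewed, at most 10 in all, crops included, and the job is handed in when it is done.

Besides the shell and the picture viewer there is one more tool, called after ">>>" in YAML: its name, and indented under it one key for each argument. arm_command: Moves the arm, as the interface text tells. Scaled input: -1 to 1 covers 0.025 m each way for a shift and 5 degrees each way for a turn. Its arguments: {"type":"object","properties":{"targets":{"type":"array"},"hand":{"type":"number"},"squeeze":{"type":"number"}},"required":["targets"]}

```bash
mkdir -p pics
python3 - <<'E'
from bench import manip, vision
import cv2,pickle
for n in("scene","top"):
    c=vision.capture(n); cv2.imwrite(f"pics/{n}0.png",c["color"][:,:,::-1]); pickle.dump(c,open(n+".pkl","wb"))
    print({k:v for k,v in c.items() if k!="color"})
print(manip.read_state())
E
```

```text
{'fx': 615.4803329852966, 'fy': 615.4803329852966, 'cx': 324.5607070891949, 'cy': 228.4975348705354, 'xyz': array([ 1.56226009, -0.45689592,  0.83789359]), 'attitude': array([0.39689764, 0.25675414, 0.48233369, 0.73749833])}
{'fx': 480.97272919296574, 'fy': 480.97272919296574, 'cx': 313.4884766410242, 'cy': 236.09165283436008, 'xyz': array([ 0.51063065, -0.00309623,  1.20963785]), 'attitude': array([ 0.01487844, -0.00940971, -0.69942824,  0.71448598])}
{'time': 0.1, 'joint_positions': array([-1.24296951e+00,  2.76544198e-01,  1.50599558e+00, -1.83248885e-05,
        1.36070227e+00, -1.20995379e-01]), 'joint_vel': array([ 8.49706160e-05, -2.96429145e-03, -2.48271858e-03, -1.21822387e-04,
        1.11683050e-03, -1.37068254e-03]), 'effort': array([ 1.00248206e-03, -4.17699516e+01, -2.46405888e+01, -2.51801948e-04,
        5.82948749e-03,  1.60524769e-05]), 'position': array([ 0.24933594, -0.51761174,  0.23052348]), 'orientation': array([ 9.74924567e-01,  2.22534061e-01, -9.40463830e-05, -8.19367584e-04]), 'ft_force': array([ 0.27916351, -0.50226773, -0.43830941]), 'torque': array([ 0.00979054,  0.04242784, -0.00332726]), 'grip_force': 0.0, 'grip_width': 1.003659657314177}
```

View pics/scene0.png

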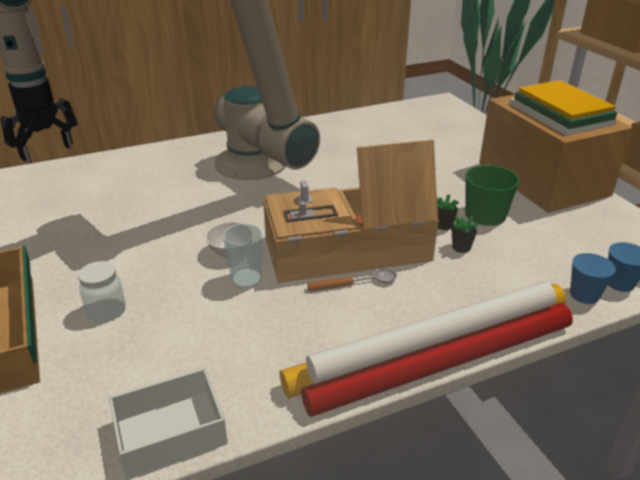

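View pics/top0.png

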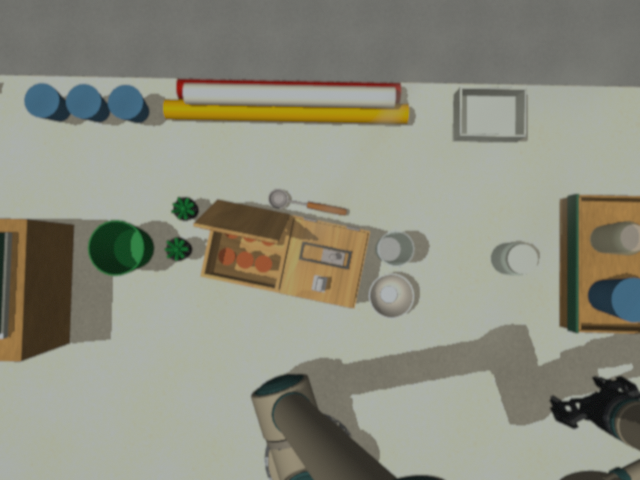

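The top view shows the caddy at about (285,255), slightly rotated, with its lid open at the upper left. The tab is at about (320,284) and the knob at about (337,258). I'll zoom in for precise corners.

Run:
```python
import cv2
a=cv2.imread("pics/top0.png")[190:320,180:380]; cv2.imwrite("pics/top1.png",cv2.resize(a,None,fx=4,fy=4,interpolation=cv2.INTER_CUBIC))
a=cv2.imread("pics/scene0.png")[135:285,255:445]; cv2.imwrite("pics/scene1.png",cv2.resize(a,None,fx=4,fy=4,interpolation=cv2.INTER_CUBIC))
```

```text
(no output)
```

View pics/top1.png

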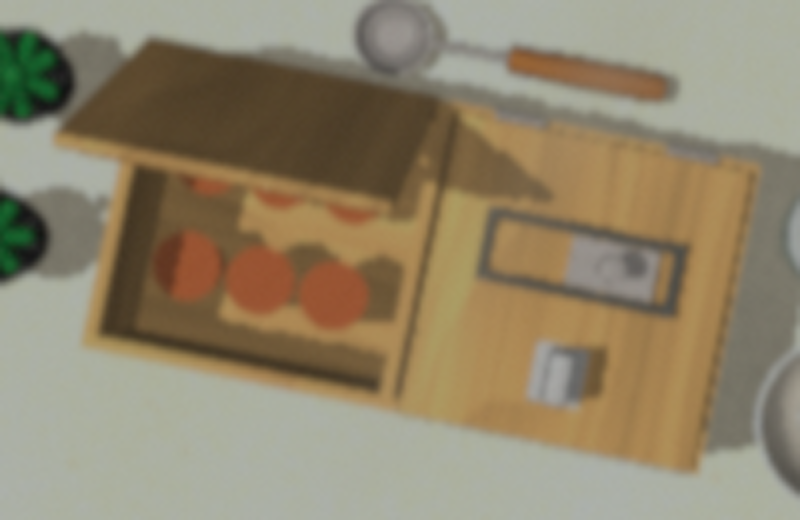

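View pics/scene1.png

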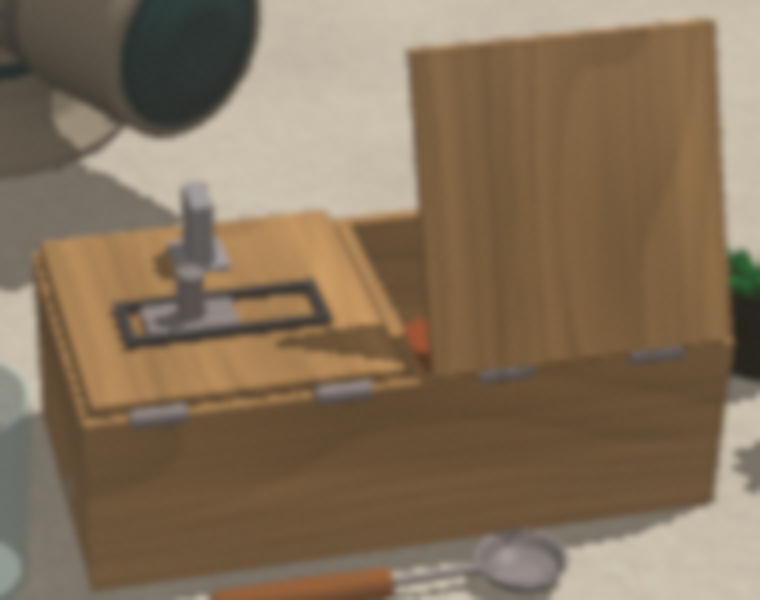

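The crops show the rim corners, the outer face and free edge of the lid, and the knob near the right end of the bolt. I'll fit the caddy pose, lid angle and bolt to these points jointly.

```bash
cat > h.py <<'E'
import pickle,numpy as np
from scipy.spatial.transform import Rotation as R
def proj(c,p):
    q=R.from_quat(c["attitude"]).inv().apply(np.asarray(p)-c["xyz"])
    return np.array([c["cx"]+c["fx"]*q[0]/-q[2],c["cy"]+c["fy"]*-q[1]/-q[2]])
def world(P,x,y,z):
    c,s=np.cos(P[2]),np.sin(P[2]); return np.array([P[0]+c*x-s*y,P[1]+s*x+c*y,z])
def hinge(P,a,r,off,y): return world(P,.085-r*np.cos(a)+off*np.sin(a),y,.11+r*np.sin(a)+off*np.cos(a))
E
python3 - <<'E'
from h import *
from scipy.optimize import least_squares
T=pickle.load(open("top.pkl","rb"));S=pickle.load(open("scene.pkl","rb"))
t=lambda a,b:np.array([180+a/4,190+b/4]);s=lambda a,b:np.array([255+a/4,135+b/4])
obs=[(T,t(85,346),lambda P:world(P,-.09,.18,.11)),(T,t(695,472),lambda P:world(P,-.09,-.175,.118)),(T,t(757,165),lambda P:world(P,.085,-.175,.118)),
(T,t(60,145),lambda P:hinge(P,P[3],.175,0,.178)),(T,t(392,208),lambda P:hinge(P,P[3],.175,0,.008)),
(S,s(95,587),lambda P:world(P,.09,-.18,0)),(S,s(713,503),lambda P:world(P,.09,.18,0)),(S,s(90,425),lambda P:world(P,.09,-.18,.11)),(S,s(730,342),lambda P:world(P,.09,.18,.11)),(S,s(42,243),lambda P:world(P,-.09,-.175,.118)),
(S,s(412,50),lambda P:hinge(P,P[3],.175,.008,.008)),(S,s(715,20),lambda P:hinge(P,P[3],.175,.008,.178)),
(S,s(195,190),lambda P:world(P,-.05,-.09,.16)),(S,s(190,270),lambda P:world(P,.015,-.11+P[4],.15)),(T,t(634,264),lambda P:world(P,.015,-.11+P[4],.15))]
f=lambda P:np.concatenate([proj(c,g(P))-o for c,o,g in obs])
r=least_squares(f,[.5,.05,-.2,1.2,.003],loss="soft_l1");P=r.x
print(P.round(4));print(f(P).reshape(-1,2).round(1));np.save("P.npy",P)
print("tab",world(P,-.05,-.09,.118),"knob",world(P,.015,-.11+P[4],.118),"lid outer edge mid",hinge(P,P[3],.165,.008,.093),"hinge", world(P,.085,.093,.11))
E
```

```text
[ 5.0820e-01  6.8100e-02 -1.7530e-01  1.1867e+00 -7.0000e-04]
[[-0.3 -0.2]
 [-0.  -0.7]
 [-0.7  0.1]
 [-1.7 -0.7]
 [ 0.4  0.5]
 [-0.8  1.7]
 [ 0.1 -0.3]
 [-1.6  0.5]
 [ 0.9 -0.5]
 [-1.1 -0.6]
 [-0.7 -0.5]
 [ 0.6 -1.1]
 [ 0.1  0.9]
 [-1.6  0.4]
 [-3.2  0.2]]
tab [ 0.44327217 -0.01181764  0.118     ] knob [ 0.5036724  -0.04349498  0.118     ] lid outer edge mid [0.55454528 0.15431895 0.26597466] hinge [0.60812518 0.14482682 0.11      ]
```

Run:
```python
from h import *
P=np.load("P.npy")
w=[world(P,.068,.093,.34),world(P,.068,.093,.265)]
for a in np.arange(1.19,-.01,-.085):
    p=hinge(P,a,.16,.008,.093); w.append(p+np.array([np.cos(P[2]),np.sin(P[2]),0])*.011*min(1,np.tan(a)*3))
w=np.array(w);s=np.array([[.2493,-.5176,.2305]]+list(w))
for p,d in zip(w,np.diff(s,axis=0)/.025): print(p.round(3),d.round(2))
```

```text
[0.591 0.148 0.34 ] [13.68 26.62  4.38]
[0.591 0.148 0.265] [ 0.  0. -3.]
[0.568 0.152 0.262] [-0.95  0.17 -0.14]
[0.555 0.154 0.257] [-0.5   0.09 -0.2 ]
[0.543 0.156 0.251] [-0.48  0.09 -0.24]
[0.532 0.158 0.243] [-0.46  0.08 -0.28]
[0.521 0.16  0.235] [-0.43  0.08 -0.32]
[0.511 0.162 0.227] [-0.41  0.07 -0.36]
[0.501 0.164 0.217] [-0.37  0.07 -0.39]
[0.493 0.165 0.206] [-0.34  0.06 -0.42]
[0.485 0.167 0.195] [-0.3   0.05 -0.45]
[0.479 0.168 0.183] [-0.27  0.05 -0.47]
[0.473 0.169 0.171] [-0.22  0.04 -0.49]
[0.466 0.17  0.158] [-0.28  0.05 -0.51]
[0.46  0.171 0.145] [-0.25  0.05 -0.53]
[0.455 0.172 0.132] [-0.21  0.04 -0.54]
[0.451 0.173 0.118] [-0.16  0.03 -0.54]
```

>>> arm_command:
  targets:
    - [[0,0,1],0]
    - [[0,0.2,1],-0.7]
    - [[0,0.5,1],-0.8]
    - [[0.2,0.8,0.8],-0.8]
    - [[0.4,0.9,0.5],-0.8]
    - [[0.5,0.9,0],-0.8]
    - [[0.5,0.9,0],-0.8]
    - [[0.5,0.9,0],-0.8]
    - [[0.5,0.9,0],-0.8]
    - [[0.5,0.9,0],-0.8]
    - [[0.5,0.9,0],0]
    - [[0.5,0.9,0],0]
    - [[0.5,0.9,0],0]
    - [[0.5,0.9,0],0]
  hand: 0

```text
time: 1.27
position: [0.3772, -0.2542, 0.3385]
orientation: [0.996, -0.085, -0.0, -0.0]
ft_force: [0.2, -0.2, -0.3]
grip_width: 0.001
grip_force: 0.0
```

>>> arm_command:
  targets:
    - [[0.5,0.95,0.1],0]
    - [[0.5,0.95,0],0]
    - [[0.5,0.95,0],0]
    - [[0.5,0.95,0],0]
    - [[0.5,0.95,0],0]
    - [[0.5,0.95,0],0]
    - [[0.5,0.95,0],0]
    - [[0.5,0.95,0],0]
    - [[0.5,0.95,0],0]
    - [[0.5,0.95,0],0]
    - [[0.5,0.95,0],0]
    - [[0.5,0.95,0],0]
    - [[0.5,0.95,0],0]
    - [[0.5,0.95,0],0]
    - [[0.5,0.95,0],0]
    - [[0.6,0.9,0],0]
    - [[0.5,0.9,-0.2],0]
    - [[0,0,-0.8],0]
    - [[0,0,-1],0]
    - [[0,0,-0.6],0]

```text
time: 2.93
position: [0.591, 0.1462, 0.2733]
orientation: [0.996, -0.085, -0.002, 0.001]
ft_force: [-0.2, 0.3, -0.4]
grip_width: 0.002
grip_force: 0.0
```

Run:
```python
from bench import manip, vision
import cv2
c=vision.capture("scene"); cv2.imwrite("pics/s2.png",cv2.resize(c["color"][100:300,220:480,::-1],None,fx=3,fy=3,interpolation=cv2.INTER_CUBIC))
print(manip.read_state()["position"])
```

```text
[0.5894483  0.14576064 0.27050527]
```

View pics/s2.png

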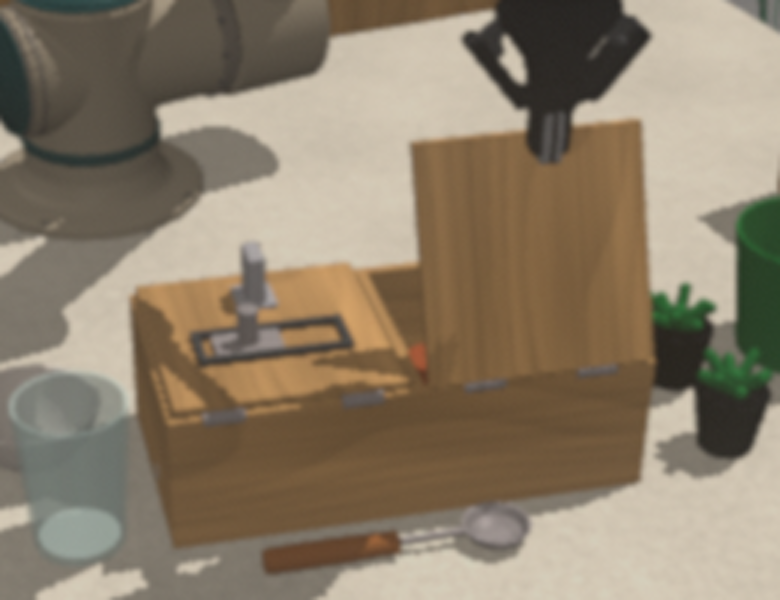

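The closed fingers are behind the lid's outer face, with the tip at (545,160), just under its upper edge. I'll push along the arc now.

>>> arm_command:
  targets:
    - [[-0.3,0.05,-0.1],0]
    - [[-0.3,0.05,-0.1],0]
    - [[-0.25,0.05,-0.1],0]
    - [[-0.25,0.05,-0.1],0]
    - [[-0.25,0.05,-0.1],0]
    - [[-0.25,0.05,-0.12],0]
    - [[-0.25,0.05,-0.12],0]
    - [[-0.23,0.04,-0.14],0]
    - [[-0.23,0.04,-0.14],0]
    - [[-0.22,0.04,-0.16],0]
    - [[-0.22,0.04,-0.16],0]
    - [[-0.2,0.04,-0.18],0]
    - [[-0.2,0.04,-0.18],0]
    - [[-0.18,0.03,-0.2],0]
    - [[-0.18,0.03,-0.2],0]

```text
time: 4.23
position: [0.5036, 0.1621, 0.2232]
orientation: [0.996, -0.085, -0.0, 0.0]
ft_force: [1.0, 1.0, 2.6]
grip_width: 0.003
grip_force: 1.0
```

>>> arm_command:
  targets:
    - [[-0.18,0.03,-0.22],0]
    - [[-0.18,0.03,-0.22],0]
    - [[-0.16,0.03,-0.22],0]
    - [[-0.16,0.03,-0.22],0]
    - [[-0.14,0.02,-0.23],0]
    - [[-0.14,0.02,-0.23],0]
    - [[-0.12,0.02,-0.23],0]
    - [[-0.12,0.02,-0.23],0]
    - [[-0.12,0.02,-0.23],0]
    - [[-0.12,0.02,-0.23],0]
    - [[-0.12,0.02,-0.24],0]
    - [[-0.12,0.02,-0.24],0]
    - [[-0.1,0.02,-0.24],0]
    - [[-0.1,0.02,-0.24],0]
    - [[-0.08,0.02,-0.2],0]
    - [[-0.05,0,-0.15],0]

```text
time: 5.57
position: [0.4534, 0.1704, 0.1338]
orientation: [0.996, -0.085, -0.0, 0.0]
ft_force: [0.7, -0.5, 1.3]
grip_width: 0.001
grip_force: 0.7
```

>>> arm_command:
  targets:
    - [[-0.02,0,-0.08],0]
    - [[-0.02,0,-0.08],0]
    - [[-0.02,0,-0.08],0]
    - [[-0.02,0,-0.08],0]
    - [[0,0,-0.08],0]
    - [[0,0,-0.06],0]
    - [[0,0,-0.06],0]
    - [[0,0,-0.06],0]

```text
time: 6.23
position: [0.4517, 0.1706, 0.1199]
orientation: [0.996, -0.085, -0.0, -0.0]
ft_force: [0.6, 1.3, 1.7]
grip_width: 0.001
grip_force: 0.7
```

>>> arm_command:
  targets:
    - [[0,0,-0.04],0]
    - [[0,0,-0.04],0]
    - [[0,0,-0.04],0]
    - [[0,0,0],0]
    - [[0,0,0],0]

```text
time: 6.65
position: [0.4517, 0.1705, 0.118]
orientation: [0.996, -0.085, -0.0, -0.0]
ft_force: [-2.6, 0.7, 8.0]
grip_width: 0.0
grip_force: 4.2
```

>>> arm_command:
  targets:
    - [[0,0,-0.04],0]
    - [[0,0,-0.02],0]
    - [[0,0,0],0]
    - [[0,0,0],0]

```text
time: 6.98
position: [0.4517, 0.1705, 0.1178]
orientation: [0.996, -0.085, 0.0, -0.0]
ft_force: [-4.0, 0.1, 17.9]
grip_width: 0.0
grip_force: 8.9
```

>>> arm_command:
  targets:
    - [[0,0,0.3],0]
    - [[0,0,0.8],0]
    - [[0,0,1],0]
    - [[0,0,1],0]
    - [[0,-0.5,0.9],-0.05]
    - [[0,-0.9,0],0]
    - [[-0.04,-0.9,0],0]
    - [[-0.1,-0.9,0],0]
    - [[-0.1,-0.9,0],0]
    - [[-0.1,-0.9,0],0]
    - [[0,-0.9,0],0]
    - [[0,-0.9,0],0]
    - [[0,-0.5,0],0]
    - [[0,0,0],0]
    - [[0,0,0],0]
  hand: 60

```text
time: 8.23
position: [0.4432, -0.0124, 0.2153]
orientation: [0.996, -0.088, -0.0, -0.0]
ft_force: [1.0, -0.3, 0.5]
grip_width: 0.701
grip_force: 0.0
```

Run:
```python
from bench import manip, vision
from h import *
import cv2
P=np.load("P.npy")
s=manip.read_state();c=vision.capture("wrist")
im=c["color"][:,:,::-1].copy()
M=c["tool_from_camera"];Rt=R.from_quat(s["orientation"]).as_matrix()
def pw(p):
    q=np.linalg.inv(M)@np.append(Rt.T@(p-s["position"]),1); return c["cx"]+c["fx"]*q[0]/-q[2],c["cy"]+c["fy"]*q[1]/q[2]
for p in [world(P,-.05+a*.015,-.09+b*.007,.16) for a,b in((1,1),(1,-1),(-1,-1),(-1,1))]+[world(P,.015,-.11,.15)]+[world(P,a,b,.118) for a,b in((-.09,-.175),(-.09,-.005),(.085,-.005),(.085,-.175))]:
    u,v=pw(p);print(round(u,1),round(v,1));cv2.circle(im,(int(u),int(v)),3,(0,0,255),1) if abs(u)<2000 and abs(v)<2000 else 0
cv2.imwrite("pics/w1.png",im);print(s["position"],s["orientation"],s["ft_force"])
```

```text
308.7 240.8
331.3 240.8
331.0 284.8
309.3 284.8
353.1 156.4
428.3 289.6
212.6 290.1
183.3 37.4
455.8 36.6
[ 0.44318741 -0.01244816  0.21532619] [ 9.96084187e-01 -8.84086690e-02 -4.32052831e-04 -1.10079601e-04] [ 0.96970688 -0.31654153  0.53238391]
```

View pics/w1.png

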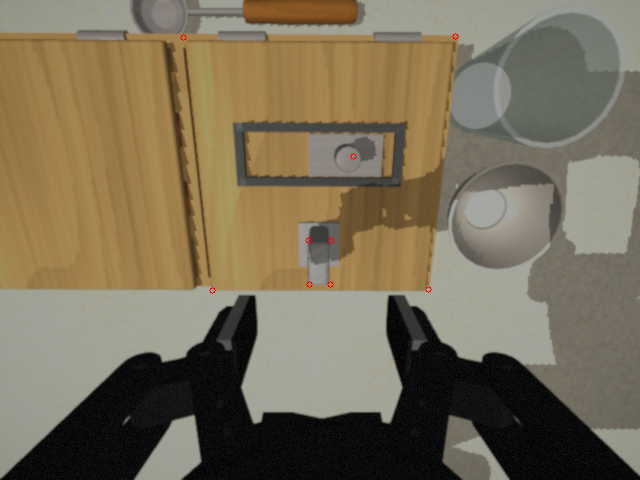

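The wrist view shows the tab at (320,262), matching the prediction, the knob near the right end, and the lid flush and shut. I'll descend and pinch.

>>> arm_command:
  targets:
    - [[0,0,-0.6],0]
    - [[0,0,-0.8],0]
    - [[0,0,-0.8],0]
    - [[0,0,-0.6],0]
    - [[0,0,-0.4],0]
    - [[0,0,-0.3],0]
    - [[0,0,0],0]

```text
time: 8.87
position: [0.4423, -0.011, 0.1267]
orientation: [0.996, -0.087, -0.002, -0.0]
ft_force: [-0.0, 0.6, 0.1]
grip_width: 0.698
grip_force: 0.0
```

>>> arm_command:
  targets:
    - [[0,0,0],0]
    - [[0,0,0],0]
    - [[0,0,0],0]
    - [[0,0,0],0]
    - [[0,0,0],0]
    - [[0,0,0],0]
    - [[0,0,0],0]
    - [[0,0,0],0]
  hand: 0
  squeeze: 40

```text
time: 9.53
position: [0.4444, -0.0105, 0.129]
orientation: [0.996, -0.088, 0.001, -0.002]
ft_force: [1.3, 6.4, 2.4]
grip_width: 0.155
grip_force: 40.9
```

>>> arm_command:
  targets:
    - [[0,0,0.06],0]
    - [[0,0,0.06],0]
    - [[0,0,0.06],0]
    - [[0,0,0.06],0]
    - [[0,0,0.06],0]
    - [[0,0,0.04],0]
    - [[0,0,0.04],0]
    - [[0,0,0],0]
    - [[0,0,0],0]

```text
time: 10.28
position: [0.446, -0.0108, 0.1351]
orientation: [0.996, -0.089, 0.002, -0.002]
ft_force: [12.8, 4.6, -26.7]
grip_width: 0.156
grip_force: 39.8
```

The tug met 27 N after 6 mm of travel, so the flap is caught. I'll lower it, release the tab and go to the knob.

>>> arm_command:
  targets:
    - [[0,0,-0.08],0]
    - [[0,0,-0.08],0]
    - [[0,0,-0.08],0]
    - [[0,0,-0.08],0]
    - [[0,0,-0.06],0]
    - [[0,0,0],0]

```text
time: 10.78
position: [0.4442, -0.0104, 0.1292]
orientation: [0.996, -0.088, 0.001, -0.002]
ft_force: [-1.1, 6.1, 3.6]
grip_width: 0.157
grip_force: 44.3
```

>>> arm_command:
  targets:
    - [[0,0,0],0]
    - [[0,0,0],0]
    - [[0,0,0],0]
    - [[0,0,0.2],0]
    - [[0,0,0.6],0]
    - [[0,0,0.8],0]
    - [[0,0,0.8],0]
    - [[0.4,-0.2,0],0]
    - [[0.7,-0.3,0],0]
    - [[0.7,-0.3,0],0]
    - [[0.5,-0.3,0],0]
    - [[0.1,-0.1,0],0]
    - [[0,0,0],0]
    - [[0,0,0],0]
  hand: 60

```text
time: 11.95
position: [0.5026, -0.042, 0.1874]
orientation: [0.996, -0.088, -0.001, -0.0]
ft_force: [-0.3, -0.1, -0.0]
grip_width: 0.703
grip_force: 0.0
```

Run:
```python
from bench import manip, vision
import cv2
s=manip.read_state();c=vision.capture("wrist")
cv2.imwrite("pics/w2.png",c["color"][:,:,::-1]);print(s["position"],s["ft_force"])
```

```text
[ 0.50263938 -0.04204473  0.18740537] [-0.34082388 -0.0878345  -0.02156607]
```

View pics/w2.png

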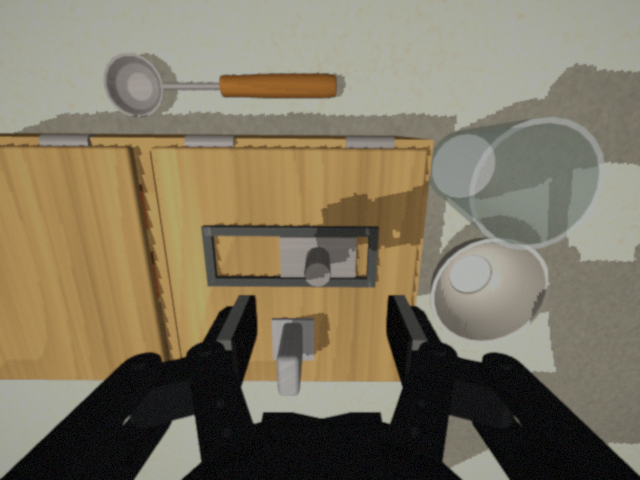

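The knob top, at (318,265), is centred between the fingers, so I'll descend and pinch it.

>>> arm_command:
  targets:
    - [[0,0,-0.5],0]
    - [[0,0,-0.7],0]
    - [[0,0,-0.6],0]
    - [[0,0,-0.3],0]
    - [[0,0,-0.2],0]
    - [[0,0,0],0]

```text
time: 12.5
position: [0.5025, -0.0417, 0.1299]
orientation: [0.996, -0.087, -0.001, -0.0]
ft_force: [-0.6, 0.4, 0.4]
grip_width: 0.699
grip_force: 0.0
```

>>> arm_command:
  targets:
    - [[0,0,0],0]
    - [[0,0,0],0]
    - [[0,0,0],0]
    - [[0,0,0],0]
    - [[0,0,0],0]
    - [[0,0,0],0]
    - [[0,0,0],0]
  hand: 0
  squeeze: 25

```text
time: 13.08
position: [0.5041, -0.0419, 0.1314]
orientation: [0.996, -0.088, 0.001, -0.0]
ft_force: [0.6, 1.7, 6.0]
grip_width: 0.172
grip_force: 25.1
```

>>> arm_command:
  targets:
    - [[0.02,0.1,0],0]
    - [[0.03,0.15,0],0]
    - [[0.03,0.2,0],0]
    - [[0.04,0.2,0],0]
    - [[0.03,0.2,0],0]
    - [[0.04,0.2,0],0]
    - [[0.03,0.15,0],0]
    - [[0.02,0.1,0],0]
    - [[0.02,0.1,0],0]
    - [[0,0,0],0]

```text
time: 13.92
position: [0.5104, -0.0076, 0.1314]
orientation: [0.996, -0.087, 0.001, 0.001]
ft_force: [-1.4, -0.3, 5.7]
grip_width: 0.174
grip_force: 25.1
```

>>> arm_command:
  targets:
    - [[0.01,0.06,0],0]
    - [[0.01,0.06,0],0]
    - [[0.01,0.06,0],0]
    - [[0.01,0.06,0],0]
    - [[0,0,0],0]

```text
time: 14.33
position: [0.5114, -0.0024, 0.1314]
orientation: [0.996, -0.087, 0.001, 0.001]
ft_force: [-1.4, -2.2, 6.5]
grip_width: 0.172
grip_force: 25.2
```

>>> arm_command:
  targets:
    - [[0.01,0.06,0],0]
    - [[0.01,0.04,0],0]
    - [[0,0,0],0]
    - [[0,0,0],0]

```text
time: 14.67
position: [0.5114, -0.0022, 0.1314]
orientation: [0.996, -0.086, 0.0, 0.004]
ft_force: [-2.6, -8.4, 5.9]
grip_width: 0.172
grip_force: 25.3
```

>>> arm_command:
  targets:
    - [[0,-0.1,0],0]
    - [[0,0,0],0]
    - [[0,0,0],0]
    - [[0,0,0.2],0]
    - [[0,0,0.6],0]
    - [[0,0,0.8],0]
    - [[0,0,0.8],0]
    - [[-0.4,-0.1,0],0]
    - [[-0.8,-0.1,0],0]
    - [[-0.8,-0.1,0],0]
    - [[-0.6,-0.1,0],0]
    - [[0,0,0],0]
    - [[0,0,0],0]
  hand: 60

```text
time: 15.75
position: [0.4457, -0.0109, 0.1904]
orientation: [0.996, -0.088, 0.0, -0.0]
ft_force: [0.3, -0.2, 0.1]
grip_width: 0.7
grip_force: 0.0
```

>>> arm_command:
  targets:
    - [[-0.09,-0.02,-0.5],0]
    - [[0,0,-0.7],0]
    - [[0,0,-0.6],0]
    - [[0,0,-0.4],0]
    - [[0,0,-0.3],0]
    - [[0,0,0],0]

```text
time: 16.25
position: [0.4439, -0.0114, 0.1265]
orientation: [0.996, -0.087, -0.001, -0.0]
ft_force: [-0.7, 0.5, -0.1]
grip_width: 0.701
grip_force: 0.0
```

>>> arm_command:
  targets:
    - [[0,0,0],0]
    - [[0,0,0],0]
    - [[0,0,0],0]
    - [[0,0,0],0]
    - [[0,0,0],0]
    - [[0,0,0],0]
    - [[0,0,0],0]
    - [[0,0,0],0]
  hand: 0
  squeeze: 40

```text
time: 16.92
position: [0.4451, -0.0106, 0.1289]
orientation: [0.996, -0.088, 0.001, -0.001]
ft_force: [1.0, 5.2, 2.9]
grip_width: 0.154
grip_force: 41.1
```

Run:
```python
from bench import manip
from h import *
P=np.load("P.npy");s=manip.read_state();p=s["position"];print(p)
# pivot = grasp point, 19 mm above TCP; flap frame h above top
h=p[2]+.019-.118+.008; d=np.array([p[0]-P[0],p[1]-P[1]]);x=np.cos(P[2])*d[0]+np.sin(P[2])*d[1];r=.085-x
y=-np.sin(P[2])*d[0]+np.cos(P[2])*d[1];print(r,h,y)
A=np.linspace(0,.8,21);w=np.array([hinge(P,a,r,h,y) for a in A]);print((np.diff(w,axis=0)/.025).round(2),w[-1]-[0,0,.019])
```

```text
[ 0.44510252 -0.01063807  0.12887506]
0.1334034862306358 0.037875062359724786 -0.08851922375141122
[[ 0.06 -0.01  0.21]
 [ 0.07 -0.01  0.21]
 [ 0.08 -0.01  0.21]
 [ 0.09 -0.02  0.2 ]
 [ 0.1  -0.02  0.2 ]
 [ 0.1  -0.02  0.2 ]
 [ 0.11 -0.02  0.19]
 [ 0.12 -0.02  0.19]
 [ 0.13 -0.02  0.18]
 [ 0.13 -0.02  0.18]
 [ 0.14 -0.02  0.17]
 [ 0.15 -0.03  0.16]
 [ 0.15 -0.03  0.16]
 [ 0.16 -0.03  0.15]
 [ 0.17 -0.03  0.15]
 [ 0.17 -0.03  0.14]
 [ 0.18 -0.03  0.13]
 [ 0.18 -0.03  0.12]
 [ 0.19 -0.03  0.12]
 [ 0.19 -0.03  0.11]] [ 0.51169586 -0.02243563  0.21308561]
```

>>> arm_command:
  targets:
    - [[0.03,0,0.1],0]
    - [[0.03,-0.01,0.11],0]
    - [[0.03,0,0.1],0]
    - [[0.04,-0.01,0.11],0]
    - [[0,0,0],0]

```text
time: 17.33
position: [0.4479, -0.0111, 0.1381]
orientation: [0.996, -0.088, 0.0, -0.001]
ft_force: [4.0, 3.9, -7.7]
grip_width: 0.156
grip_force: 39.4
```

>>> arm_command:
  targets:
    - [[0.08,-0.01,0.21],0]
    - [[0.09,-0.02,0.2],0]
    - [[0.1,-0.02,0.2],0]
    - [[0.1,-0.02,0.2],0]
    - [[0,0,0],0]

```text
time: 17.75
position: [0.4568, -0.0128, 0.1584]
orientation: [0.996, -0.088, -0.001, -0.001]
ft_force: [3.2, 4.5, -7.3]
grip_width: 0.159
grip_force: 39.2
```

The flap is free and lifting at about 7 N. I'll carry on to about 0.8 rad.

>>> arm_command:
  targets:
    - [[0.11,-0.02,0.19],0]
    - [[0.12,-0.02,0.19],0]
    - [[0.13,-0.02,0.18],0]
    - [[0.13,-0.02,0.18],0]
    - [[0.14,-0.02,0.17],0]
    - [[0.15,-0.03,0.16],0]
    - [[0.15,-0.03,0.16],0]
    - [[0.16,-0.03,0.15],0]
    - [[0.17,-0.03,0.15],0]
    - [[0.17,-0.03,0.14],0]
    - [[0.18,-0.03,0.13],0]
    - [[0.18,-0.03,0.12],0]
    - [[0.19,-0.03,0.12],0]
    - [[0.19,-0.03,0.11],0]
    - [[0,0,0],0]
    - [[0,0,0],0]
    - [[0,0,0],0]
    - [[0,0,0],0]

```text
time: 19.25
position: [0.5104, -0.0227, 0.2126]
orientation: [0.996, -0.087, -0.001, -0.0]
ft_force: [-1.6, 4.5, -3.4]
grip_width: 0.158
grip_force: 41.3
```

Run:
```python
from bench import manip, vision
import cv2
c=vision.capture("scene"); cv2.imwrite("pics/s3.png",cv2.resize(c["color"][100:300,220:480,::-1],None,fx=3,fy=3,interpolation=cv2.INTER_CUBIC))
s=manip.read_state();print(s["position"],s["ft_force"],s["grip_force"],s["joint_positions"])
```

```text
[ 0.51040775 -0.02267334  0.21261648] [-0.83508864  5.60102415 -4.64833216] 41.25408947467804 [-1.80956700e-01  1.92039732e-01  1.66750307e+00  4.44379224e-04
  1.28341982e+00  1.56486905e+00]
```

View pics/s3.png

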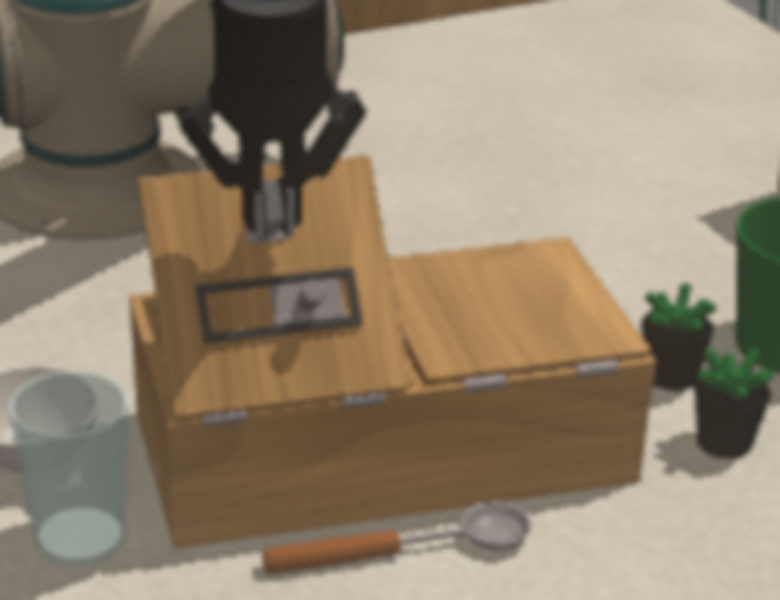

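The flap stands open at about 45° with its tab held at (272,215). The bolt is at its left end, the lid is shut and the bystanders have not moved, so I'm handing the job in.

```bash
python3 -c "
from bench import manip
print(manip.close_job())"
```

```text
the job is handed in; nothing more can be done
None
```

I've handed the job in at about 19 s: the left lid is fully shut, the flap was caught on the first tug and came free once the bolt was at its left end, and it is still held open by its tab at about 45°.

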